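# Slide the specimen tray under the low camera bridge

### The arm

A 6-joint arm with a two-finger parallel gripper is mounted at the origin on the work surface. World frame = base frame: x ahead of the robot, y to its left, z up, the work surface at z = 0. Lengths are in m, angles in rad, forces in N, time in s.
With the tool pointing down it reaches from about 0.3 to 0.85 m from the base axis. Payload 4.2 kg.
Tool frame: the origin (TCP) lies at the very end of the fingers, on their centre line; the grasp point (between the pads) lies 19 mm behind it; z points along the fingers, y is the direction in which the jaws open and shut (so a half turn about z gives the same grasp; the last joint's range is limited). The gripper opens to 91 mm and grips with 3 to 60 N. Pads are 32 mm wide; open, the fingers measure 118 mm over their backs; the gripper's body (76 mm by 178 mm) begins 60 mm behind the grasp point.
Start: joints at [1.081, 0.32, 1.565, -0, 1.257, -0.02], TCP at [0.26, 0.513, 0.214] pointing down, gripper open.
Joint ranges: [-3.11, 3.11], [-0.84, 2.01], [0.21, 2.61], [-1.34, 4.49], [0.05, 2.63], [-2.56, 2.56]. Speed limits (rad/s): [2.57, 2.57, 3.14, 3.14, 3.14, 3.14].

### API

Orientations are given as a unit quaternion [x, y, z, w].
In Python, from plant import r gives the robot as it stands. Calls block until the motion is done:
- r.move_pose(position, orientation): joint-space move of the TCP to a pose.
- r.move_l(position, ori=None, max_speed=0.15, contact_N=None): straight line of the TCP; ori=None keeps the orientation; max_speed is the mean speed in m/s. With contact_N (N) it stops when the force on the tool has changed by that much, and returns True; else False.
- r.move_joints(angles): joint-space move.
- r.set_gripper(opening, f_grip=None): opening from 0.0 (shut) to 1.0 (fully open); f_grip is the grip in N (None keeps the last); returns when the fingers have stopped.
- r.pause(seconds).
- r.ik(position, orientation): joint angles nearest the present ones, or None.
- r.grab_frame(name): name is "side" or "top" or "wrist"; returns a dict with "pixels" (480x640x3 uint8, red, green, blue), "range_z" (480x640 float32, m along the optical axis (not along the pixel's ray), 0 where there is no reading), "fx", "fy", "cx", "cy" (pixels), "position" and "orientation" of the camera in the world; the wrist camera has in their place "hand_eye" (4x4, takes a point from camera to tool coordinates, whose origin is the TCP and whose axes are the flange's). Camera axes: x right, y up, looking along -z (the intrinsics and any distortion apply to the point x, -y, -z); pixel columns grow to the right and rows downward; lengths in m; the calibration is good to about 2 mm. A picture is of the moment at which its call begins: read the wrist's pose just before it.
A pose or a line that the arm cannot do raises r.MotionError and nothing moves.
- r.job_done(): hands the job in, once; it reports no verdict.
Readings, each from a call of its own:
- r.get_time_s(): time.
- r.get_qpos(): joint angles.
- r.get_joint_vel(): joint speeds.
- r.get_effort(): joint torques, N m.
- r.get_tcp_pos(): TCP position.
- r.get_orientation(): TCP orientation.
- r.get_force(): force on the tool from outside, world axes, zero at the start.
- r.get_moment(): the same for the moment, N m.
- r.get_width(): opening from 0.0 (shut) to 1.0 (fully open).
Only numpy, scipy, OpenCV 4.12 (cv2) and the standard library are available. Lean on these libraries where they do the work, as an engineer would, in place of code of your own. Each camera call takes 0.05 s, during which the arm holds its last target. There are 200 camera calls.

### The job

The flat specimen tray, with a lidded dish sitting in its seat, lies on the bench in front of the mouth of the low camera bridge. Push it along the bench with the fingertips, nose first between the guide rails and under the bridge, until its nose is fully home against the stop bar, then move the hand clear. Nothing is gripped or lifted: keep the tray flat on the bench and the dish flat in its seat, do not touch the dish, and leave the bottle, the slide box and the beaker where they stand.

Things in the scene. Friction and masses are not known exactly. Their poses are not given: they have to be found in the camera images.
- bridge: Low white camera bridge fixed to the bench. Origin on the bench straight below its lens; +x is the way the tray goes in, y across, z up. White beam 70 (x) by 140 (y), underside 26 above the bench, top 48, on cheeks at |y| 54 to 70; knobs at its sides reach |y| = 84; on the beam a camera tube, radius 27, up to 132 high. Between the rails is bare bench.
- mouth (a point): Middle of the entry between the dark steel guide rails, on the bench, at bridge x = -115. Rails are 16 high, 10 thick. Inner faces are 150 apart at the mouth, narrow evenly to 88 apart at bridge x = -70, then run parallel to x = 62.
- stop (a point): Middle of the near face of the dark steel stop bar across the far end of the rails, at bridge x = +50, 8 above the bench. The bar is 16 high.
- tray: Flat bare-metal tray loose on the bench, 170 long (x), 80 wide (y), plate 6 thick, 0.17 to 0.35 kg; 1 to 3 N slide it. Origin at the centre of its underside; +x towards the nose (x = +85, corners cut 12 at 45 deg), z up. A low ring at x = +35, inner radius 32, top 10 above the bench, seats the dish. It starts in front of the mouth, nose roughly towards it.
- tray_nose (a point): Middle of the tray's nose edge (tray frame 85, 0, 3).
- tray_tail (a point): Middle of the outer face of the upright plate at the tail, 10 above the bench (tray frame -85, 0, 10). The plate is 80 wide, 8 thick, 20 high from the bench. With the tray home it is 85 in front of the near face of the bridge's beam and 5 outside the rails' mouth.
- dish: Round lidded glass dish, diameter 60, 15 high, 40 g, loose in the tray's seat with 2 mm of play; its top is 21 above the bench, 5 below the bridge. Origin at the centre of its underside, z up.
- bottle: Small upright bottle, diameter 32, 55 high, loose bystander. Origin at the centre of its underside.
- slide_box: Closed white slide box with a grey seam, 100 by 70 by 30 high, loose bystander. Origin at the centre of its underside, x along the 100 side.
- beaker: Small glass beaker, rim radius 26, 60 high, loose bystander. Origin at the centre of its underside.
Things that resemble listed ones, but are neither listed nor needed, are in the scene too. Several things look just like the tray: the one meant starts nearest to the robot's base.

How it is judged:
At the end, for the whole second after the job is handed in: The tray lies flat and at rest between the rails, its nose within 5 mm of the stop bar and 8 mm of the centre line, in line with the bridge to 0.1 rad; the dish is flat in its seat, within 12 mm of the point under the lens (x of tray_nose in the frame of bridge between 0.045 and 0.053 m and y of tray_nose in the frame of bridge between -0.008 and 0.008 m and angle between the x axis of tray and the x axis of bridge, either way round below 0.1 rad and angle between tray's own z axis and vertical below 0.03 rad and height (world z) of tray below 0.003 m and horizontal distance between dish and bridge below 0.012 m and angle between dish's own z axis and vertical below 0.04 rad and z of dish in the frame of tray between 0.004 and 0.008 m and linear speed of each of tray, dish below 0.01 m/s); the robot touches nothing.
It fails at once if the tray is lifted off the bench (more than 6 mm) (height (world z) of tray above 0.006 m).
It fails at once if the tray is tipped (more than 0.08 rad) (angle between tray's own z axis and vertical above 0.08 rad).
It fails at once if the dish leaves its seat or is lifted or tipped (z of dish in the frame of tray above 0.0095 m or angle between dish's own z axis and vertical above 0.1 rad).
It fails at once if the robot touches the dish (contact force between dish and the fingers above 0.5 N or contact force between dish and the arm above 0.5 N).
It fails at once if the bottle, slide box or beaker is moved (more than 15 mm) or tipped (distance of any of bottle, slide_box, beaker from where it was at the start of the episode above 0.015 m or angle between any of bottle, slide_box, beaker's own z axis and vertical above 0.3 rad).
It also fails if it takes over 48 s, if anything falls off the work surface, if the arm or the gripper's body presses on something with over 40 N, if the wrist force passes 120 N, or if a joint passes its speed limit or range.

## Working session

There is one attempt and no reset: what is moved stays moved. The work goes in short steps, each a Python script; the robot and the scene stay as the last script left them, time stands still between calls to the robot, and variables do not carry over. Pictures are saved under pics/ and viewed, about 8 in all and at most 12, crops included, and the job is handed in when it is done.

```bash
mkdir -p pics; ls
cat > h.py <<'E'
import numpy as np, cv2
from scipy.spatial.transform import Rotation as R
from plant import r
def grab(n):
    T=np.eye(4)
    p,o=r.get_tcp_pos(),r.get_orientation()
    f=r.grab_frame(n)
    if n=="wrist":
        W=np.eye(4);W[:3,:3]=R.from_quat(o).as_matrix();W[:3,3]=p
        T=W@np.array(f["hand_eye"])
    else:
        T[:3,:3]=R.from_quat(f["orientation"]).as_matrix();T[:3,3]=f["position"]
    f["T"]=T
    return f
def ray(f,uv,z):
    uv=np.atleast_2d(np.asarray(uv,float))
    d=np.c_[(uv[:,0]-f["cx"])/f["fx"],-(uv[:,1]-f["cy"])/f["fy"],-np.ones(len(uv))]
    d=d@f["T"][:3,:3].T;o=f["T"][:3,3]
    return o+d*((z-o[2])/d[:,2])[:,None]
def cloud(f):
    v,u=np.mgrid[:480,:640];z=f["range_z"]
    P=np.stack([(u-f["cx"])/f["fx"]*z,-(v-f["cy"])/f["fy"]*z,-z],-1)
    P=P@f["T"][:3,:3].T+f["T"][:3,3];P[z==0]=np.nan
    return P
def save(f,n):
    cv2.imwrite(f"pics/{n}.png",f["pixels"][:,:,::-1])
E
python3 - <<'E'
from h import *
for n in("top","side","wrist"):
    f=grab(n);save(f,n+"0");print(n,[k for k in f if k not in("pixels","range_z")],f["fx"],f["cx"],f["cy"],f["T"].round(3).tolist())
    np.save(n+"0.npy",f,allow_pickle=True)
print(r.get_time_s(),r.get_orientation())
E
```

```text
pics
top ['fx', 'fy', 'cx', 'cy', 'position', 'orientation', 'T'] 594.9555672577316 337.2158205902701 245.62502671284403 [[0.016, 0.999, -0.051, 0.486], [-1.0, 0.015, -0.002, -0.169], [-0.001, 0.051, 0.999, 1.387], [0.0, 0.0, 0.0, 1.0]]
side ['fx', 'fy', 'cx', 'cy', 'position', 'orientation', 'T'] 563.702314619594 316.73261582670534 225.88673154763725 [[0.906, 0.297, -0.303, 0.104], [-0.424, 0.622, -0.658, -1.14], [-0.007, 0.725, 0.689, 1.089], [0.0, 0.0, 0.0, 1.0]]
wrist ['fx', 'fy', 'cx', 'cy', 'hand_eye', 'T'] 340.04796001944305 322.8227396189088 236.0018152915919 [[0.453, -0.866, -0.213, 0.201], [0.892, 0.439, 0.11, 0.543], [-0.002, -0.24, 0.971, 0.384], [0.0, 0.0, 0.0, 1.0]]
0.15 [ 2.32737502e-01  9.72539363e-01 -6.46160675e-04 -1.61146143e-04]
```

View pics/top0.png

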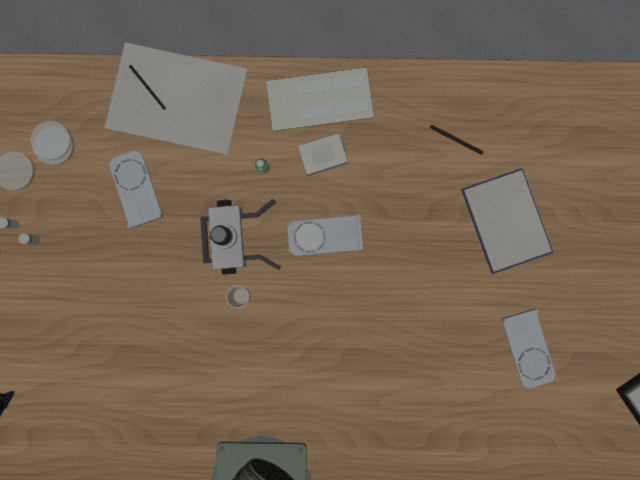

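The picture shows three tray look-alikes: (325,236), holding a dish in front of the mouth; (135,188), empty; and (528,348), empty. The one I want is (325,236), which is nearest the base and carries the dish. The bridge is at (225,237) with its mouth facing right. The bottle is at (262,165), the slide box at (323,154) and the beaker at (238,297).

Run:
```python
from h import *
f=np.load("top0.npy",allow_pickle=True).item()
im=f["pixels"]
cv2.imwrite("pics/topcrop.png",cv2.resize(im[190:290,185:385],None,fx=4,fy=4,interpolation=cv2.INTER_CUBIC)[:,:,::-1])
for uv in[(325,236),(135,188),(528,348)]:
    p=ray(f,uv,.006)[0];print(uv,p.round(3),np.hypot(*p[:2]).round(3))
hsv=cv2.cvtColor(im,cv2.COLOR_RGB2HSV)
for uv in[(340,240),(318,222),(290,245),(300,260),(361,225),(225,215),(205,240),(270,262)]:print(uv,im[uv[1],uv[0]],hsv[uv[1],uv[0]])
m=((im[...,2].astype(int)>im[...,0].astype(int)-8)&(hsv[...,2]>110)).astype(np.uint8)
sub=np.zeros_like(m);sub[205:268,280:372]=m[205:268,280:372]
c=max(cv2.findContours(sub,0,1)[0],key=cv2.contourArea)
q=ray(f,c[:,0],.006)[:,:2]
rc=cv2.minAreaRect((q*1000).astype(np.float32));print(rc, cv2.minAreaRect(c))
# bridge beam: points with height near .048
P=cloud(f)
sel=np.zeros(m.shape,bool);sel[190:285,190:260]=1
k=sel&(abs(P[...,2]-.048)<.006)&(hsv[...,1]<60)&(hsv[...,2]>120)
b=np.argwhere(k)[:,::-1];print(len(b))
print(cv2.minAreaRect((ray(f,b,.048)[:,:2]*1000).astype(np.float32)))
k=sel&(P[...,2]>.12);print("tube",np.median(ray(f,np.argwhere(k)[:,::-1],.132)[:,:2],0),k.sum())
for uv in [(262,165),(323,154),(238,297)]:print(uv,P[uv[1],uv[0]].round(3))
```

```text
(325, 236) [ 0.578 -0.138  0.006] 0.594
(135, 188) [0.684 0.308 0.006] 0.75
(528, 348) [ 0.327 -0.609  0.006] 0.691
(340, 240) [132 134 139] [111  13 139]
(318, 222) [135 139 143] [105  14 143]
(290, 245) [133 136 141] [109  14 141]
(300, 260) [122  99  79] [ 14  90 122]
(361, 225) [125 105  83] [ 16  86 125]
(225, 215) [136 134 133] [ 10   6 136]
(205, 240) [49 48 52] [128  20  52]
(270, 262) [57 56 62] [125  25  62]
((579.7450561523438, -136.35609436035156), (79.9013671875, 169.8479766845703), 6.345965385437012) ((324.4820556640625, 235.31124877929688), (34.27348709106445, 73.05040740966797), 84.5596694946289)
1228
((570.1131591796875, 86.49493408203125), (138.05087280273438, 67.02024841308594), 5.303683280944824)
tube [0.57024129 0.08375489] 217
(262, 165) [0.733 0.006 0.055]
(323, 154) [ 0.766 -0.13   0.029]
(238, 297) [0.433 0.062 0.002]
```

View pics/topcrop.png

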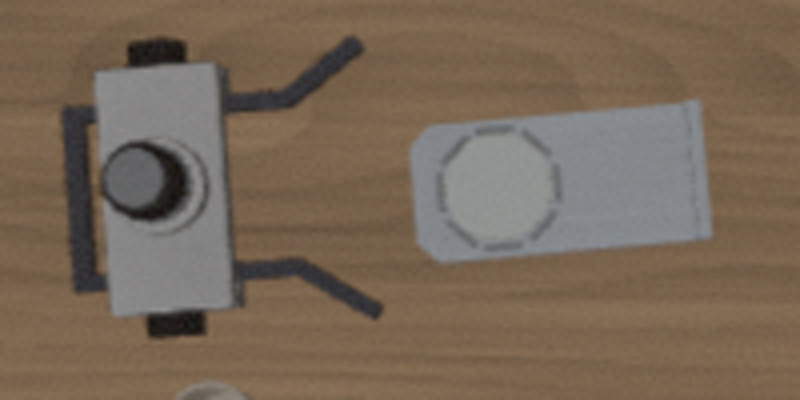

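The crop confirms the tray: dish in its seat at crop (500,187), nose to the left, tail plate at (700,170). In the bridge frame its centre is about (-0.223, +0.011), turned about +1°. The bridge is at (0.570, 0.0865), yaw 95.3°. Next I'll hover behind the tail and refine with the wrist camera.

```bash
cat >> h.py <<'E'
B=np.array([.5702,.0855]);BY=np.radians(95.3)
def q_of(yaw): # tool x along yaw, tool z down
    c,s=np.cos(yaw),np.sin(yaw)
    return R.from_matrix(np.array([[c,s,0],[s,-c,0],[0,0,-1]])).as_quat()
def b2w(x,y): 
    c,s=np.cos(BY),np.sin(BY); return B+np.array([c*x-s*y,s*x+c*y])
def w2b(p):
    c,s=np.cos(BY),np.sin(BY); d=np.asarray(p)[...,:2]-B; return d@np.array([[c,-s],[s,c]])
def tool_for(x,y,th,back): # tray pose in bridge frame -> TCP xy, quat
    return b2w(x-back*np.cos(th),y-back*np.sin(th)),q_of(BY+th)
E
python3 - <<'E'
from h import *
p,q=tool_for(-.2228,.0109,.018,.135)
r.move_pose([*p,.25],q)
print(r.get_time_s(),r.get_tcp_pos(),r.get_qpos())
r.set_gripper(.4)
f=grab("wrist");save(f,"w1");np.save("w1.npy",f,allow_pickle=True)
print(r.get_width(),r.get_force(),r.get_time_s())
E
```

```text
3.1417 [ 0.59512651 -0.27063528  0.24999928] [-4.44517117e-01  4.29360840e-01  1.30489171e+00  2.50494109e-04
  1.40743218e+00 -5.56324860e-01]
0.40396032270288823 [ 0.10001276  0.82388369 -0.68244093] 4.1333
```

View pics/w1.png

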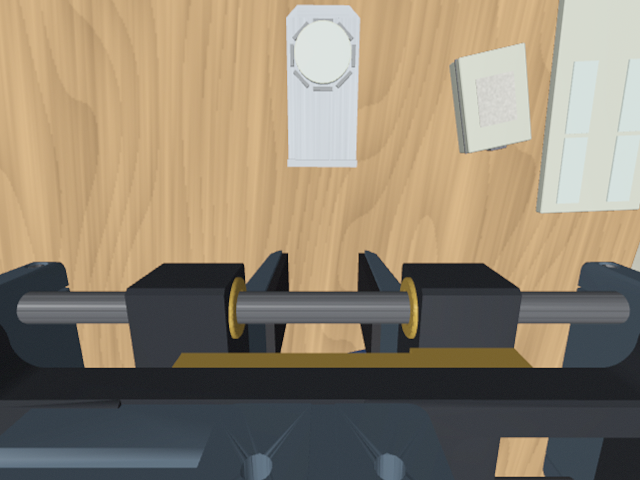

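The wrist view shows the tray ahead: nose edge at row 5, tail plate at row 163, columns 288–357, well centred between the fingers (columns 285 and 362). The path down is clear.

Run:
```python
from h import *
f=np.load("w1.npy",allow_pickle=True).item();im=f["pixels"].astype(int)
m=((im[...,2]>im[...,0]-2)&(im[...,2]>150)).astype(np.uint8);m[185:]=0;m[:,:270]=0;m[:,380:]=0
c=max(cv2.findContours(m,0,1)[0],key=cv2.contourArea);print(cv2.boundingRect(c))
rows=[]
for v in range(25,155,5):
    u=np.flatnonzero(m[v]);rows.append((ray(f,[(u[0]-.5,v),(u[-1]+.5,v)],.006)))
rows=np.array(rows);mid=w2b(rows.mean(1));print("width",np.linalg.norm(rows[:,0]-rows[:,1],axis=1).mean())
k=np.polyfit(mid[:,0],mid[:,1],1);print("yaw",k[0],"y at x=-.2228:",np.polyval(k,-.2228),"nose y",np.polyval(k,-.138))
bb=cv2.boundingRect(c)
print("nose",w2b(ray(f,[(323,bb[1]-.5)],.006)),"tail",w2b(ray(f,[(323,bb[1]+bb[3]-.5)],0.0)),w2b(ray(f,[(323,bb[1]+bb[3]-.5)],0.02)))
print("tcp",w2b(r.get_tcp_pos()))
```

```text
(286, 5, 74, 162)
width 0.07943274397609155
yaw 0.009657010918123203 y at x=-.2228: 0.011235098364335418 nose y 0.012054012890192266
nose [[-0.1363496   0.01172199]] tail [[-0.30759954  0.00866744]] [[-0.30678208  0.00869715]]
tcp [-0.357797   0.0084748]
```

Run:
```python
from h import *
p,q=tool_for(-.2222,.0112,.01,.125)
r.move_l([*p,.04],q,max_speed=.15); r.move_l([*p,.009],q,max_speed=.05)
print(r.get_force())
p,q=tool_for(-.2222,.0112,.01,.095)
print(r.move_l([*p,.009],q,max_speed=.015,contact_N=1.0),w2b(r.get_tcp_pos()),r.get_tcp_pos()[2],r.get_force(),r.get_time_s())
f=grab("side");save(f,"s1")
cv2.imwrite("pics/s1c.png",cv2.resize(f["pixels"][130:380,200:520],None,fx=2.4,fy=2.4)[:,:,::-1])
```

```text
[-0.46869644 -0.68206972 -0.24378496]
True [-0.32230091  0.01040719] 0.008589245493333428 [-1.06150366  0.32612812  0.0632183 ] 7.925
```

View pics/s1c.png

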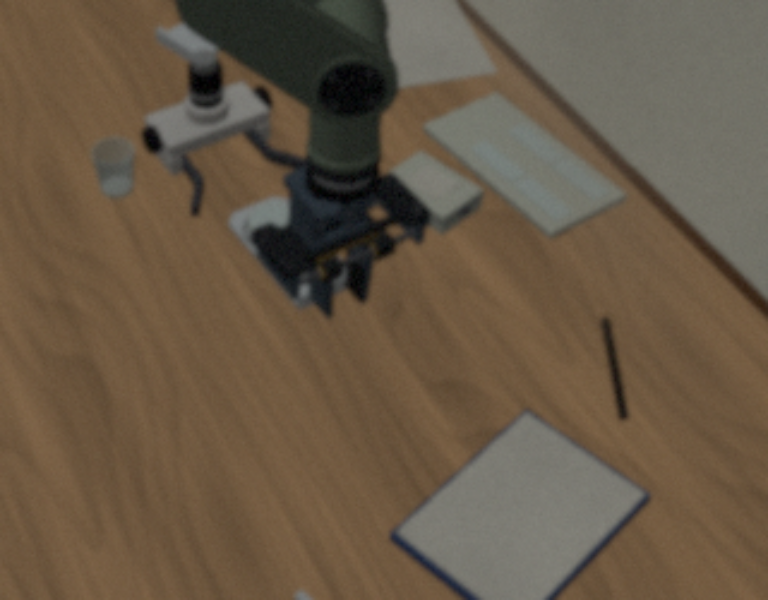

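The fingertips are behind the tail plate at crop (340,290), and contact came at a back-offset of 0.100 m, as predicted. Now the steered push.

Run:
```python
from h import *
D=.100
for x,y,th in[(-.20,.0092,-.015),(-.178,.0068,-.04),(-.155,.0042,-.055)]:
    p,q=tool_for(x,y,th,D)
    h=r.move_l([*p,.009],q,max_speed=.03,contact_N=12)
    print(h,w2b(r.get_tcp_pos()).round(4),r.get_force().round(2),r.get_time_s())
    if h:break
f=grab("top");np.save("t2.npy",f,allow_pickle=True)
cv2.imwrite("pics/t2.png",cv2.resize(f["pixels"][190:290,185:385],None,fx=4,fy=4,interpolation=cv2.INTER_CUBIC)[:,:,::-1])
f=grab("wrist");save(f,"w2");np.save("w2.npy",f,allow_pickle=True)
```

```text
False [-0.2999  0.0106] [-0.33  0.63 -0.53] 8.875
False [-0.2777  0.0109] [-0.22 -0.48  0.16] 9.7583
False [-0.2547  0.0096] [-0.41 -0.24 -0.2 ] 10.675
```

View pics/w2.png

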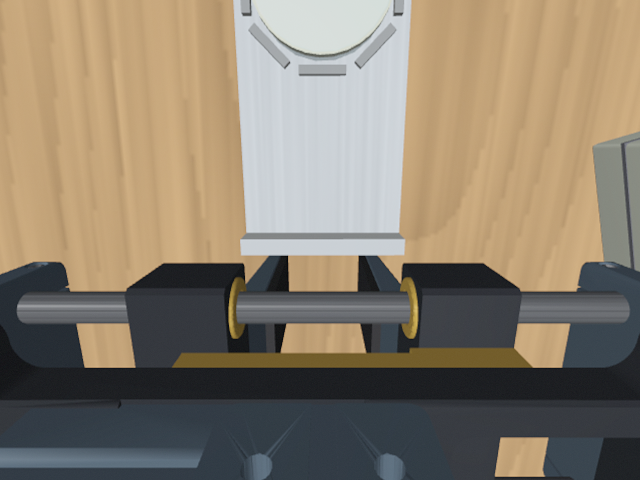

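The tail plate (row 243, columns 242–404) sits square and centred on the fingertips. The dish is in its seat at the top of the frame. I'll measure the pose from this frame and carry on.

```bash
cat >> h.py <<'E'
def traypose(f,r0=85,r1=225):
    im=f["pixels"].astype(int);m=(im[...,2]>im[...,0]-2)&(im[...,2]>140)
    rows=[]
    for v in range(r0,r1,6):
        u=np.flatnonzero(m[v,210:440])+210;rows.append(ray(f,[(u[0]-.5,v),(u[-1]+.5,v)],.006))
    rows=np.array(rows);mid=w2b(rows.mean(1));k=np.polyfit(mid[:,0],mid[:,1],1)
    return k,np.linalg.norm(rows[:,0]-rows[:,1],axis=1).mean()
E
python3 - <<'E'
from h import *
f=np.load("w2.npy",allow_pickle=True).item()
k,w=traypose(f);print(k,w,"nose y",np.polyval(k,-.07),"centre y",np.polyval(k,-.155))
D=.100
for x,y,th in[(-.13,.0025,-.045),(-.105,.0012,-.025),(-.08,.000,-.01)]:
    p,q=tool_for(x,y,th,D)
    h=r.move_l([*p,.009],q,max_speed=.03,contact_N=10)
    f=grab("wrist");k,w=traypose(f)
    print(h,w2b(r.get_tcp_pos()).round(4),r.get_force().round(2),r.get_time_s(),k.round(4),w.round(4),"nose",np.polyval(k,x+.085).round(4))
    if h:break
f=grab("top");cv2.imwrite("pics/t3.png",cv2.resize(f["pixels"][190:290,185:385],None,fx=4,fy=4,interpolation=cv2.INTER_CUBIC)[:,:,::-1])
E
```

```text
[-0.0541211  -0.00424642] 0.07998429279090391 nose y -0.0004579389400337021 centre y 0.004142354581840034
False [-0.2298  0.0071] [-0.28  0.45  0.28] 11.8083 [-0.0453 -0.0034] 0.08 nose -0.0013
False [-0.2049  0.0037] [-0.28  1.54  0.18] 12.85 [-0.0243 -0.0013] 0.08 nose -0.0008
False [-0.1799  0.001 ] [ 0.13 -0.57 -0.27] 13.8833 [-0.0102 -0.0008] 0.08 nose -0.0009
```

View pics/t3.png

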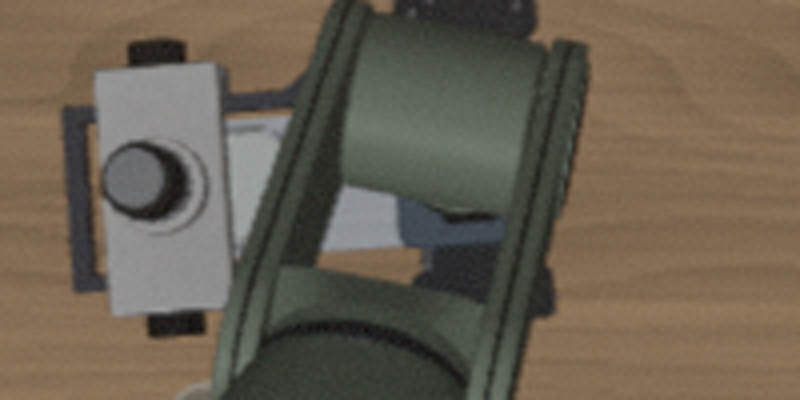

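The nose is in the channel and going under the beam, with the tray running at crop row ~185 between the rails. The nose is within 1 mm of the centre line. Now I'll push it to the stop.

Run:
```python
from h import *
D=.100
for x,th,s,c in[(-.045,-.003,.03,10),(-.029,0,.012,6)]:
    p,q=tool_for(x,0,th,D)
    h=r.move_l([*p,.009],q,max_speed=s,contact_N=c)
    print(h,w2b(r.get_tcp_pos()).round(4),r.get_force().round(2),r.get_time_s())
f=grab("wrist");k,w=traypose(f);print(k.round(4),w.round(4),"nose",np.polyval(k,.05).round(4))
save(f,"w4")
p,q=tool_for(-.09,0,0,D);r.move_l([*p,.009],q,max_speed=.06)
r.move_l([*p,.12],q,max_speed=.15)
f=grab("wrist");save(f,"w5");np.save("w5.npy",f,allow_pickle=True);print(r.get_time_s())
```

```text
False [-0.145   0.0003] [ 0.65 -0.48 -0.43] 15.25
True [-0.1372 -0.    ] [ 0.94 -1.04 -0.3 ] 16.0333
[ 0.0007 -0.0002] 0.08 nose -0.0001
18.05
```

View pics/w5.png

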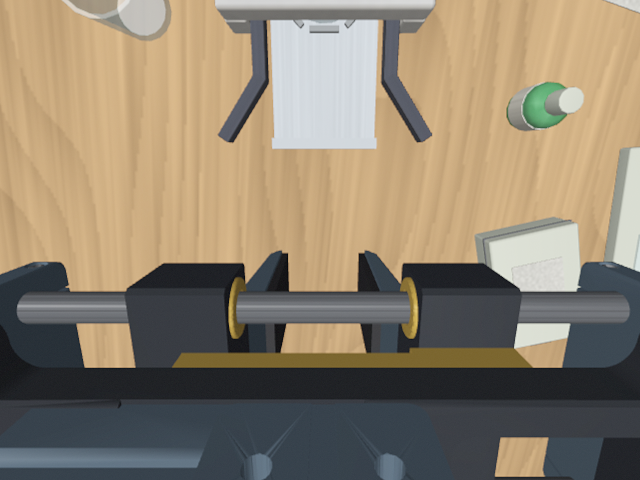

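The tray lies straight between the rails, its tail edge (row 149) just outside the rail tips (row ~141). Bottle, box and beaker are still standing. I'll check the tail-to-mouth (5 mm) and tail-to-beam (85 mm) distances.

Run:
```python
from h import *
f=np.load("w5.npy",allow_pickle=True).item();im=f["pixels"].astype(int)
P=cloud(f)
g=im.max(-1)
# tail face rows
u=325
col=im[:,u];d=col[:,2]-col[:,0]
print("tail col",[(v,tuple(col[v])) for v in range(134,153)])
t=np.flatnonzero(((im[...,2]>im[...,0]-2)&(im[...,2]>140))[:170,u])[-1]
for z in(.02,0.):print("tail",t,z,w2b(ray(f,[(u,t+.5)],z)).round(4))
dark=(g<110);dark[160:]=0;dark[:20]=0
for a,b in((200,272),(378,445)):
    s=np.argwhere(dark[:,a:b]);s[:,1]+=a
    pts=w2b(ray(f,s[:,::-1],.016));i=pts[:,0].argmin();print("rail tip",s[i],pts[i].round(4),"z",P[s[i][0]-3,s[i][1]].round(3))
    for z in (0,):print(w2b(ray(f,s[s[:,0]==s[:,0].max()][:,::-1],z)).round(4)[0])
print("beam front edge rows",[(v,tuple(im[v,310]),P[v,310,2].round(3)) for v in range(0,24,2)])
```

```text
tail col [(134, (np.int64(210), np.int64(216), np.int64(220))), (135, (np.int64(210), np.int64(216), np.int64(221))), (136, (np.int64(211), np.int64(216), np.int64(221))), (137, (np.int64(210), np.int64(216), np.int64(221))), (138, (np.int64(210), np.int64(216), np.int64(221))), (139, (np.int64(210), np.int64(216), np.int64(221))), (140, (np.int64(210), np.int64(216), np.int64(221))), (141, (np.int64(210), np.int64(216), np.int64(221))), (142, (np.int64(210), np.int64(216), np.int64(221))), (143, (np.int64(210), np.int64(216), np.int64(221))), (144, (np.int64(210), np.int64(216), np.int64(221))), (145, (np.int64(210), np.int64(216), np.int64(221))), (146, (np.int64(210), np.int64(216), np.int64(221))), (147, (np.int64(212), np.int64(218), np.int64(224))), (148, (np.int64(197), np.int64(198), np.int64(199))), (149, (np.int64(185), np.int64(161), np.int64(133))), (150, (np.int64(193), np.int64(161), np.int64(117))), (151, (np.int64(193), np.int64(161), np.int64(118))), (152, (np.int64(194), np.int64(161), np.int64(120)))]
tail 148 0.02 [[-0.1197 -0.0013]]
tail 148 0.0 [[-0.1195 -0.0014
[... 342 characters left out ...]
03), np.int64(202), np.int64(201)), np.float64(0.048)), (6, (np.int64(188), np.int64(187), np.int64(184)), np.float64(0.048)), (8, (np.int64(165), np.int64(163), np.int64(159)), np.float64(0.049)), (10, (np.int64(121), np.int64(119), np.int64(116)), np.float64(0.046)), (12, (np.int64(113), np.int64(111), np.int64(107)), np.float64(0.044)), (14, (np.int64(112), np.int64(111), np.int64(108)), np.float64(0.04)), (16, (np.int64(111), np.int64(110), np.int64(106)), np.float64(0.037)), (18, (np.int64(108), np.int64(107), np.int64(102)), np.float64(0.034)), (20, (np.int64(181), np.int64(188), np.int64(192)), np.float64(0.031)), (22, (np.int64(211), np.int64(217), np.int64(222)), np.float64(0.006))]
```

The tail is 5.5 mm outside the rail tips (nominal 5), and the last move stopped on a 6 N contact, where sliding took under 2 N. So it's home. I'll raise the hand clear and take one last look.

Run:
```python
from h import *
p,q=tool_for(-.20,0,0,.1);r.move_l([*p,.25],q,max_speed=.15)
a=grab("top")["pixels"][130:320,185:385];f=grab("side")
b=f["pixels"][120:240,220:420]
a=cv2.resize(a,(400,380),interpolation=cv2.INTER_CUBIC);b=cv2.resize(b,(400,240),interpolation=cv2.INTER_CUBIC)
o=np.zeros((380,800,3),np.uint8);o[:,:400]=a;o[:240,400:]=b
cv2.imwrite("pics/fin.png",o[:,:,::-1]);print(r.get_time_s(),r.get_force())
```

```text
19.4333 [ 0.59897328 -0.55087179  0.38834964]
```

View pics/fin.png

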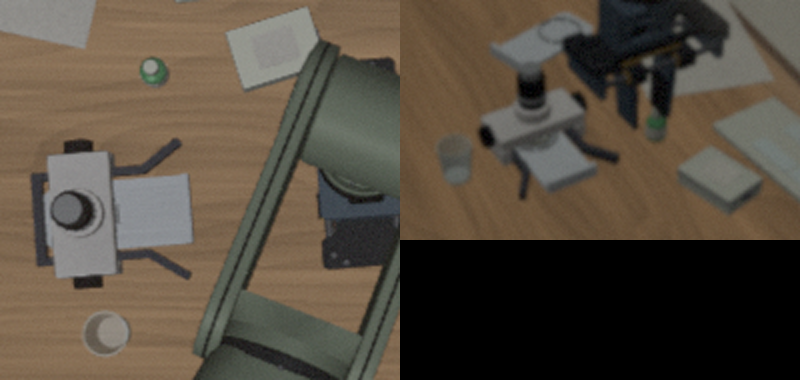

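The tray lies straight under the bridge, with its nose edge showing against the stop bar at (47,212). The bottle (153,70), slide box (275,48) and beaker (106,333) haven't moved, and the hand is clear. Handing in.

```bash
python3 -c "
from h import *
r.job_done();print(r.get_time_s())"
```

```text
the job is handed in; nothing more can be done
the job is handed in; nothing more can be done
```

I pushed the tray from its tail plate with two part-open fingertips, steering out an 11 mm sideways offset. I stopped at a 6 N contact with the stop bar, moved the hand clear and handed in at about 19.5 s.

**Last checks:**
- **Nose position:** it is at about x = 0.048 m in the bridge frame, on the centre line to about 1 mm, with yaw about 0.001 rad.
- **Tail position:** it is about 5.5 mm outside the rail tips, against a nominal 5 mm.
- **Bystanders:** the bottle, slide box and beaker look unmoved in the last pictures.
- **Dish:** I could not see it directly under the beam. I infer that it is seated from the smooth, low-force push and from its being seated in the last view before it went under.

No check failed. The tail estimates of x (from -0.1195 to -0.1197) suggest a nose position of about 0.050, roughly 2 mm different from the contact reading, which is within the calibration error.

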